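# Interleave two smoked deck windows with a cork board

## Robot

A 6-joint arm with a two-finger parallel gripper is mounted at the origin on the work surface. World frame = base frame: x ahead of the robot, y to its left, z up, the work surface at z = 0. Lengths are in m, angles in rad, forces in N, time in s.
With the tool pointing down it reaches from about 0.325 to 0.85 m from the base axis. Payload 15.5 kg.
Tool frame: the origin (TCP) lies where the fingers leave the gripper's body, on its centre line; the fingertips stand 78 mm ahead of it and the grasp point (between the pads) lies 60 mm ahead of it (robot.hold_point_z is the distance from the TCP to the grasp point, in m); z points along the fingers, y is the line along which they close (so a half turn about z gives the same grasp; the last joint's range is limited). The gripper opens to 91 mm and grips with 3 to 60 N. Pads are 32 mm wide; open, the fingers measure 118 mm over their backs; the gripper's body (76 mm by 178 mm) begins 60 mm behind the grasp point.
Start: joints at [1.133, 0.494, 1.345, -0, 1.302, -0.096], TCP at [0.21, 0.589, 0.292] pointing down, gripper open.
Joint ranges: [-2.91, 2.91], [-0.82, 2.16], [0.22, 2.67], [-1.22, 4.37], [0.12, 2.79], [-3.08, 3.08]. Speed limits (rad/s): [1.89, 1.89, 2.57, 3.01, 3.01, 3.01].

## Interface

Orientations are given as a unit quaternion [w, x, y, z].
In Python, from bench import robot gives the robot as it stands.
- The arm moves only by the shell command python3 -m creep 'ROWS'. ROWS is JSON, a list of rows, each a list of 7 numbers: the shift along the tool's x, y, z in cm, then the turn, a rotation vector about the tool's x, y, z in degrees, then the opening, from -1 (shut) to 1 (fully open). A call has 1 to 8 rows; each row is the pose to reach, as a shift and turn from the pose commanded when the call began, along the tool's axes at that moment; what a row does not reach only later rows make up. A row lasts 1/12 s, in which the tool goes at most 41.7 mm and 7.16 degrees, less where a joint would pass 70% of its speed; a pose out of reach is approached as far as the arm can. A call with a gripper value outside its range is refused whole. The fingers move at their own pace and stop on an object; the grip force is fixed at half the most. Time passes only in rows, so rows that repeat a pose let the fingers close. It gives the time, the measured TCP pose, the force, the opening and the grip force at its end, in the units of the state.
- robot.get_obs(): the state, without advancing time (a new reading comes with each control period).
- robot.grab_frame(name): name is "side" or "top" or "wrist"; returns (picture, depth): 480x640x3 uint8, red, green, blue; 480x640 float32, m along the optical axis (not along the pixel's ray), 0 where there is no reading.
- robot.get_calibration(name): a dict with "intrinsics" (3x3 intrinsics, pixels), "rvec" (rotation vector, rad) and "tvec" (3), from world to camera coordinates, as OpenCV has them. Camera axes: x right, y down, z forward; pixel columns grow to the right and rows downward; lengths in m; the calibration is good to about 2 mm. A picture is of the moment at which its call begins: read the wrist's pose just before it. get_calibration takes no time and is no camera call; for the wrist camera it gives the pose at the moment of the call.
- robot.close_job(): hands the job in; it is judged then, once.
The state is a dict: "time": time; "joints": joint angles; "qd": joint speeds; "effort": joint torques, N m; "eef_pos": TCP position; "tool_rot": TCP orientation; "ft_force": force on the tool from outside, world axes, zero at the start; "moment": the same for the moment, N m; "grip_width": opening from 0.0 (shut) to 1.0 (fully open); "grasp_force": force on a finger pad.
Only numpy, scipy, OpenCV 4.12 (cv2) and the standard library are available. Lean on these libraries where they do the work, as an engineer would, in place of code of your own. Each camera call takes 0.05 s, during which the arm holds its last target. There are 200 camera calls.

## Task

One of the two blue trays holds a smoke-tinted cassette-deck window. Take the cork separator board from the sloped stand and lay it squarely and flat on that window, then lay the loose smoke-tinted window from the counter squarely on the board, lens up, long sides all running the same way and the layers centred on one another. Set both pieces down rather than dropping them, leave the lower window in its tray, and do not disturb the frosted window in the other tray or anything else on the counter.

Things in the scene. Friction and masses are not known exactly. Their poses are not given: they have to be found in the camera images.
- smoke_base: The dark smoke-tinted window that already lies, lens up, in one of the two trays; flat flange 56 (x) by 100 (y) by 4 mm with a raised lens 44 (x) by 80 (y) by 9 mm on its middle, 13 mm high in all. Origin: centre of the underside; y along the long side, z up out of the lens. Its lens top is 21 mm above the counter.
- smoke_next: The loose dark smoke-tinted window to be stacked, lying lens up on the bare counter in front of the stand; flat flange 56 (x) by 100 (y) by 4 mm with a raised lens 44 (x) by 80 (y) by 9 mm on its middle, 13 mm high in all. Origin: centre of the underside; y along the long side, z up out of the lens. Grip it across the 44 mm lens, above the flange.
- separator: Stiff cork separator board, 60 (x) by 100 (y) by 5 mm thick. Origin: centre of its underside; x along the short side, y along the long side, z normal to it. At the start it lies on the sloped stand, its x axis pointing 30 degrees uphill, towards the left as the robot sees it. It can be gripped across the 60 mm side at the middle of its length.
- stand: Fixed sloped stand, 120 (x) by 112 (y) by 95 mm high. Origin: on the counter under the board's middle; face rises 30 degrees along +x. Board's underside centre: 62 mm above the origin, on two ribs 16 mm wide at y = +-42 mm, 14 mm proud of the back plate: between them (68 mm) fingers may reach 14 mm under the board. Stops 5 mm high on the ribs' lower ends hold its lower edge.
- tray_a: The tray with the smoke-tinted window: dark blue tray, fixed to the counter, 82 (x) by 126 (y) mm, floor 8 mm above the counter, with a rim 3 mm high round a 60 by 104 mm recess. Origin: centre of its underside, on the counter; y along the long side. 
- tray_b: The tray with the frosted window: dark blue tray, fixed to the counter, 82 (x) by 126 (y) mm, floor 8 mm above the counter, with a rim 3 mm high round a 60 by 104 mm recess. Origin: centre of its underside, on the counter; y along the long side. 
- frosted: Whitish frosted window lying in the other tray, to be left alone; flat flange 56 (x) by 100 (y) by 4 mm with a raised lens 44 (x) by 80 (y) by 9 mm on its middle, 13 mm high in all. Origin: centre of the underside; y along the long side, z up out of the lens. 
- tire: Black rubber idler tire, a ring 42 mm across and 9 mm high, lying flat. Origin: centre of its underside. Leave alone.
- idler: Steel idler wheel with a hub, 36 mm across and 18 mm high. Origin: centre of its underside. Leave alone.
- knob: Dark brown bakelite knob, 34 mm across and 18 mm high. Origin: centre of its underside. Leave alone.
- cassette: White compact cassette, 64 (x) by 100 (y) by 10 mm, lying flat. Origin: centre of its underside. Leave alone.
- oil: Small amber bottle, 32 mm across and 75 mm high, standing. Origin: centre of its underside. Leave alone.
- driver: Screwdriver 160 mm long lying on the counter along its x axis. Origin: at its middle. Leave alone.
There are look-alikes about, which are no part of the job. What is meant by the separator is not red, and is the larger of those in its own colour. Leave any red look-alike of the smoke_next alone.

How it is judged:
On the way, in this order (a step that is already met when the one before it is completed fails the run):
1. the cork board lies flat and square on the smoke-tinted window in its tray, released (x of separator in the frame of smoke_base between -0.01 and 0.01 m and y of separator in the frame of smoke_base between -0.01 and 0.01 m and z of separator in the frame of smoke_base between 0.01 and 0.016 m and angle between the y axis of separator and the y axis of smoke_base, either way round below 0.175 rad and angle between separator's own z axis and vertical below 0.08 rad and contact force between the fingers and separator below 0.02 N and linear speed of separator below 0.02 m/s), for 0.2 s.
2. the second smoke-tinted window lies flat and square on the cork board, released (x of smoke_next in the frame of separator between -0.01 and 0.01 m and y of smoke_next in the frame of separator between -0.01 and 0.01 m and z of smoke_next in the frame of separator between 0.002 and 0.008 m and angle between the y axis of smoke_next and the y axis of separator, either way round below 0.175 rad and angle between smoke_next's own z axis and vertical below 0.08 rad and x of smoke_next in the frame of smoke_base between -0.012 and 0.012 m and y of smoke_next in the frame of smoke_base between -0.012 and 0.012 m and angle between the y axis of smoke_next and the y axis of smoke_base, either way round below 0.2 rad and contact force between the fingers and smoke_next below 0.02 N and linear speed of smoke_next below 0.02 m/s), for 0.2 s.
At the end, for the whole second after the job is handed in: First smoke window in its tray (5 mm), cork board flat on its lens (10 mm each way, 10 degrees), second smoke window flat, lens up, on the board (10 mm, 10 degrees; 12 mm, 11 degrees from the lower window); all released and at rest (all of step 1 and all of step 2 and x of smoke_base in the frame of tray_a between -0.005 and 0.005 m and y of smoke_base in the frame of tray_a between -0.005 and 0.005 m and z of smoke_base in the frame of tray_a between 0.006 and 0.01 m); the robot touches nothing.
It fails at once if the second window let go of more than about 2 cm above its place (height (world z) of smoke_next above 0.046 m and contact force between the fingers and smoke_next below 0.02 N).
It fails at once if the cork board let go of more than about 2 cm above its place, away from the stand (height (world z) of separator above 0.042 m and distance of separator from where it was at the start of the episode above 0.1 m and contact force between the fingers and separator below 0.02 N).
It fails at once if the frosted window moved by more than 15 mm (distance of frosted from where it was at the start of the episode above 0.015 m).
It fails at once if a bystander on the counter moved by more than 20 mm or the bottle tipped over (distance of any of tire, idler, knob, cassette, oil, driver from where it was at the start of the episode above 0.02 m or angle between oil's own z axis and vertical above 0.5 rad).
It also fails if it takes over 56 s, if anything falls off the work surface, if the arm or the gripper's body presses on something with over 40 N, if the wrist force passes 120 N, or if a joint passes its speed limit or range.

## Working session

There is one attempt and no reset: what is moved stays moved. The work goes in short steps, Python scripts to look and compute and a shell command to move; the robot and the scene stay as the last step left them, time stands still between calls to the robot, and variables do not carry over. Pictures are saved under pics/ and viewed, at most 10 in all, crops included, and the job is handed in when it is done.

```bash
ls; mkdir -p pics
cat > h.py <<'E'
import numpy as np, cv2
from scipy.spatial.transform import Rotation as R
from bench import robot
def cal(n):
    c=robot.get_calibration(n); return np.array(c["intrinsics"]),cv2.Rodrigues(np.array(c["rvec"],float))[0],np.array(c["tvec"],float).ravel()
def cloud(n,depth,c=None):
    K,r,t=c or cal(n); v,u=np.mgrid[:480,:640]
    p=np.stack([(u-K[0,2])/K[0,0]*depth,(v-K[1,2])/K[1,1]*depth,depth],-1)
    return (p-t)@r
def onplane(n,uv,z,c=None):
    K,r,t=c or cal(n); uv=np.atleast_2d(uv).astype(float)
    d=np.c_[(uv-K[[0,1],[2,2]])/K[[0,1],[0,1]],np.ones(len(uv))]@r; o=-r.T@t
    return o+d*((z-o[2])/d[:,2])[:,None]
E
python3 - <<'E'
from h import *
for n in("top","side"):
    c=cal(n); print(n,-c[1].T@c[2],c[0][0,0])
    p,d=robot.grab_frame(n); cv2.imwrite(f"pics/{n}0.png",p[...,::-1]); np.savez(f"{n}0.npz",p=p,d=d)
o=robot.get_obs(); print(o["eef_pos"],o["tool_rot"],R.from_quat(np.roll(o["tool_rot"],-1)).as_matrix().round(2),o["time"])
E
```

```text
pics
top [4.64194570e-01 7.51840537e-04 8.51819662e-01] 447.53931210100063
side [0.29138894 0.50657537 0.8192851 ] 543.9824256338339
[0.20998578 0.58839719 0.29170087] [-1.30696364e-04  1.70547470e-01  9.85349311e-01 -5.27102379e-04] [[-0.94  0.34 -0.  ]
 [ 0.34  0.94 -0.  ]
 [ 0.   -0.   -1.  ]] 0.1
```

View pics/top0.png

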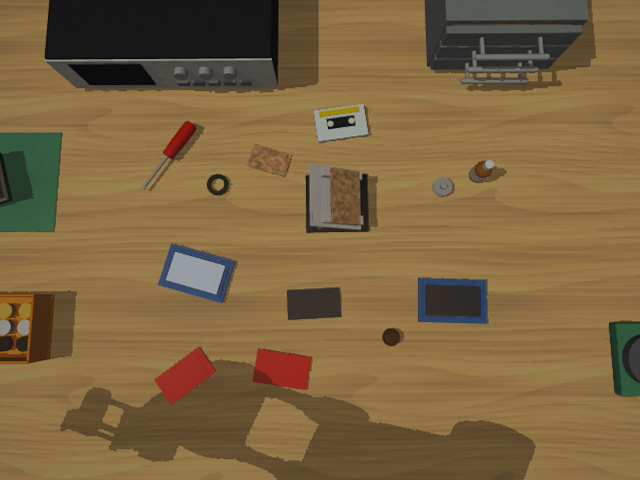

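View pics/side0.png

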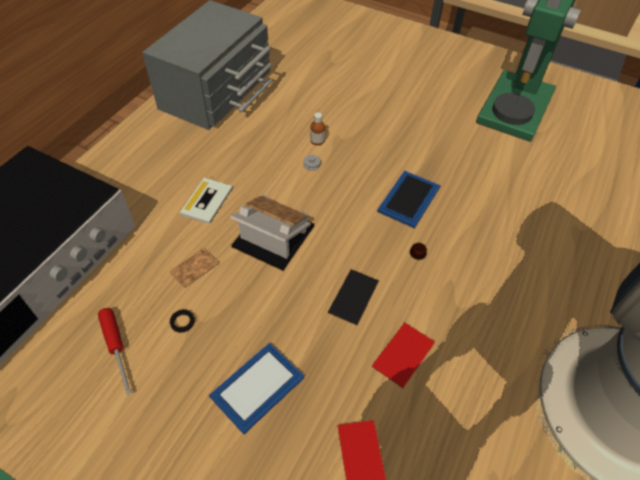

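The top view (up = +x, left = +y) shows the board on the stand at about (346,195), the loose smoke window at (314,303), the frosted tray at (197,272) and the smoke tray at (452,300). The knob is at (391,337), and the red and small-cork look-alikes are elsewhere. The side view agrees.

Run:
```python
from h import *
f=np.load("top0.npz"); p,d=f["p"],f["d"]; X=cloud("top",d); hsv=cv2.cvtColor(p,cv2.COLOR_RGB2HSV)
def rect(m,n,z):
    c=max(cv2.findContours(m.astype(np.uint8),0,2)[0],key=cv2.contourArea)
    w=onplane("top",c[:,0]+0.0,z); (a,b),(s,t),_=r=cv2.minAreaRect((w[:,:2]*1000).astype(np.float32))
    bx=cv2.boxPoints(r); e=bx[1]-bx[0],bx[2]-bx[1]; l=max(e,key=np.linalg.norm)
    print(n,"c",round(a,1),round(b,1),"size",round(s,1),round(t,1),"long yaw",round(np.degrees(np.arctan2(l[1],l[0]))%180,1),"medz",np.median(X[m>0][:,2]).round(4))
def win(u0,u1,v0,v1):
    w=np.zeros((480,640),bool); w[v0:v1,u0:u1]=1; return w
V=hsv[...,2]; B=(hsv[...,0]>100)&(hsv[...,0]<130)&(hsv[...,1]>110)
dark=(V<75)&~B
rect(win(275,355,275,330)&dark,"next",.004)
w=win(405,500,265,335); rect(w&B,"trayA",.011); rect(w&dark,"baseA",.012)
w=win(145,250,230,310); rect(w&B,"trayB",.011)
# higher layer by depth
for nm,w in(("next",win(275,355,275,330)),("base",win(405,500,265,335))):
    zz=X[...,2][w]; print(nm,np.histogram(zz,[-.01,-.002,.002,.006,.01,.012,.015,.018,.024,.03]))
# board: brown in stand window
m=win(322,372,160,235)&(hsv[...,0]<20)&(hsv[...,1]>80)&(X[...,2]>.03)
m=cv2.morphologyEx(m.astype(np.uint8),2,np.ones((3,3)))>0
P=X[m]; c=P.mean(0); U,S,Vt=np.linalg.svd(P-c,full_matrices=False); n=Vt[2]*np.sign(Vt[2,2])
print("board",c,"n",n.round(3),"tilt",np.degrees(np.arccos(n[2])),"az",np.degrees(np.arctan2(n[1],n[0])),"res",S[2]/len(P)**.5)
y=np.array([-n[1],n[0],0]);y/=np.linalg.norm(y);x=np.cross(y,n)
q=np.c_[(P-c)@x,(P-c)@y].astype(np.float32)*1000; r=cv2.minAreaRect(q); print(r,"ctr",c+(r[0][0]*x+r[0][1]*y)/1000,"x",x,"y",y)
m2=(X[...,2]>.03)&win(300,375,155,240); print("stand hi",X[m2].min(0),X[m2].max(0))
for nm,uv in(("knob",(391,337)),("idler",(443,187)),("oil",(484,170))): print(nm,X[uv[1],uv[0]])
```

```text
next c 461.1 25.9 size 54.1 99.7 long yaw 92.9 medz 0.0122
trayA c 465.1 -231.9 size 123.2 79.6 long yaw 88.1 medz 0.0093
baseA c 465.1 -232.3 size 102.4 58.1 long yaw 87.7 medz 0.02
trayB c 519.0 247.1 size 124.7 79.4 long yaw 74.1 medz 0.009
next (array([ 165, 2320,  803,   86,  185,  713,  109,    0,    0]), array([-0.01 , -0.002,  0.002,  0.006,  0.01 ,  0.012,  0.015,  0.018,
        0.024,  0.03 ]))
base (array([ 168, 2924,  591,  877,  524,  462,   46, 1004,   31]), array([-0.01 , -0.002,  0.002,  0.006,  0.01 ,  0.012,  0.015,  0.018,
        0.024,  0.03 ]))
board [ 0.65076407 -0.03154832  0.07172869] n [ 0.065 -0.993  0.095] tilt 84.541381367286 az -86.24437530195645 res 0.014803760469015263
((-359.58612060546875, -96.52667236328125), (858.991455078125, 106.50643920898438), 15.003849983215332) ctr [ 0.55220414 -0.0037381   0.42968415] x [ 0.00623091 -0.09492253 -0.99546516] y [0.9978525  0.06550109 0.        ]
stand hi [ 0.46419457 -0.0655088   0.03000973] [0.71035741 0.03017493 0.85181966]
knob [ 0.39933098 -0.11548495  0.01888796]
idler [ 0.67963264 -0.22153098  0.01811965]
oil [ 0.70107626 -0.28735583  0.05679912]
```

Run:
```python
from h import *
for nm,(u0,u1,v0,v1) in(("top",(322,372,160,235)),("side",(228,318,190,245))):
    f=np.load(nm+"0.npz"); p,d=f["p"],f["d"]; X=cloud(nm,d); h=cv2.cvtColor(p,cv2.COLOR_RGB2HSV)
    w=np.zeros((480,640),bool); w[v0:v1,u0:u1]=1
    m=w&(h[...,0]<20)&(h[...,1]>80)&(X[...,2]>.035)&(X[...,2]<.12)&(d>.1)
    m=cv2.morphologyEx(m.astype(np.uint8),2,np.ones((3,3)))>0
    P=X[m]
    for _ in range(4):
        c=P.mean(0); S,Vt=np.linalg.svd(P-c,full_matrices=False)[1:]; n=Vt[2]*np.sign(Vt[2,2]); e=abs((P-c)@n); P=P[e<max(.003,2*np.median(e))]
    y=np.array([-n[1],n[0],0]);y/=np.linalg.norm(y);x=np.cross(y,n)
    q=np.c_[(P-c)@x,(P-c)@y].astype(np.float32)*1000; r=cv2.minAreaRect(q)
    print(nm,len(P),"n",n.round(3),"tilt",np.degrees(np.arccos(n[2])).round(1),r,"topctr",(c+(r[0][0]*x+r[0][1]*y)/1000).round(4),"x",x.round(3),"y",y.round(3))
    # image edges rect on top face plane
    c1=max(cv2.findContours(m.astype(np.uint8),0,2)[0],key=cv2.contourArea)[:,0]
    K,r_,t=cal(nm); D=np.c_[(c1-K[[0,1],[2,2]])/K[[0,1],[0,1]],np.ones(len(c1))]@r_; o=-r_.T@t
    # nominal 30deg plane
    W=o+D*(((c-o)@n)/(D@n))[:,None]
    q=np.c_[(W-c)@x,(W-c)@y].astype(np.float32)*1000; r=cv2.minAreaRect(q); print("  contour",r,(c+(r[0][0]*x+r[0][1]*y)/1000).round(4))
```

```text
top 1545 n [ 0.004 -0.496  0.868] tilt 29.7 ((1.6232357025146484, 0.7202415466308594), (100.81315612792969, 61.892066955566406), 89.85989379882812) topctr [ 0.6523 -0.0336  0.0662] x [ 0.007 -0.868 -0.496] y [1.    0.008 0.   ]
  contour ((-0.18209075927734375, 0.23364639282226562), (102.17638397216797, 61.563907623291016), 89.08235931396484) [ 0.6518 -0.032   0.0671]
side 796 n [ 0.003 -0.486  0.874] tilt 29.1 ((4.55744743347168, 1.9799041748046875), (66.47795867919922, 100.86233520507812), 0.654544472694397) topctr [ 0.6516 -0.0298  0.0661] x [ 0.006 -0.874 -0.486] y [1.    0.006 0.   ]
  contour ((1.007659912109375, 0.7325325012207031), (103.42573547363281, 68.75674438476562), 89.99932861328125) [ 0.6504 -0.0267  0.0678]
```

```bash
cat > plan.py <<'E'
# usage: plan.py x y z yaw_of_tool_y_deg tilt_deg  -> shift(cm), turn(deg) in present tool axes
import sys; from h import *
x,y,z,yaw,tilt=map(float,sys.argv[1:])
o=robot.get_obs(); p=np.array(o["eef_pos"]); r0=R.from_quat(np.roll(o["tool_rot"],-1))
ty=R.from_euler("z",yaw,degrees=True).apply([1,0,0]); up=np.array([0,0,1.])
t=np.radians(tilt); Y=ty*np.cos(t)+up*np.sin(t); Z=ty*np.sin(t)-up*np.cos(t)
r1=R.from_matrix(np.c_[np.cross(Y,Z),Y,Z])
print("shift",(r0.inv().apply(np.array([x,y,z])-p)*100).round(2),"turn",np.degrees((r0.inv()*r1).as_rotvec()).round(1),"t",round(o["time"],2),"grip",round(o["grip_width"],3),"F",np.round(o["ft_force"],1),"q",np.round(o["joints"],2))
E
python3 plan.py .652 -.110 .26 90.4 30
```

```text
shift [-65.1  -50.92   3.22] turn [-29.8   5.2 -19.6] t 0.1 grip 1.0 F [-1.1  0.3  0. ] q [ 1.13  0.49  1.35 -0.    1.3  -0.1 ]
```

```bash
python3 -m creep '[[-65.1,-50.9,3.2,-29.8,5.2,-19.6,1],[-65.1,-50.9,3.2,-29.8,5.2,-19.6,1],[-65.1,-50.9,3.2,-29.8,5.2,-19.6,1],[-65.1,-50.9,3.2,-29.8,5.2,-19.6,1],[-65.1,-50.9,3.2,-29.8,5.2,-19.6,1],[-65.1,-50.9,3.2,-29.8,5.2,-19.6,1],[-65.1,-50.9,3.2,-29.8,5.2,-19.6,1],[-65.1,-50.9,3.2,-29.8,5.2,-19.6,1]]'; python3 plan.py .652 -.110 .26 90.4 30
```

```text
time: 0.77
eef_pos: [0.3363, 0.3885, 0.2811]
tool_rot: [-0.001, -0.004, 0.966, 0.26]
ft_force: [2.0, 0.2, -0.3]
grip_width: 1.001
grasp_force: 0.0
shift [-31.15 -44.43 -23.3 ] turn [0.1 0.  0.1] t 0.77 grip 1.001 F [ 2.   0.2 -0.3] q [ 0.5   0.28  1.89  0.65  0.82 -1.49]
```

```bash
python3 -m creep '[[-31.2,-44.4,-23.3,0,0,0,1],[-31.2,-44.4,-23.3,0,0,0,1],[-31.2,-44.4,-23.3,0,0,0,1],[-31.2,-44.4,-23.3,0,0,0,1],[-31.2,-44.4,-23.3,0,0,0,1],[-31.2,-44.4,-23.3,0,0,0,1],[-31.2,-44.4,-23.3,0,0,0,1],[-31.2,-44.4,-23.3,0,0,0,1]]'; python3 plan.py .652 -.110 .26 90.4 30
```

```text
time: 1.43
eef_pos: [0.515, 0.1049, 0.2697]
tool_rot: [-0.001, -0.003, 0.966, 0.258]
ft_force: [0.9, 1.0, -0.4]
grip_width: 1.002
grasp_force: 0.0
shift [-13.57 -19.16  -9.94] turn [-0.1  0.  -0.1] t 1.43 grip 1.002 F [ 0.9  1.  -0.4] q [-0.18  0.42  1.68  0.55  1.21 -2.  ]
```

```bash
python3 -m creep '[[-13.6,-19.2,-9.9,0,0,0,1],[-13.6,-19.2,-9.9,0,0,0,1],[-13.6,-19.2,-9.9,0,0,0,1],[-13.6,-19.2,-9.9,0,0,0,1],[-13.6,-19.2,-9.9,0,0,0,1],[-13.6,-19.2,-9.9,0,0,0,1],[-13.6,-19.2,-9.9,0,0,0,1],[-13.6,-19.2,-9.9,0,0,0,1]]'; python3 plan.py .652 -.099 .183 90.4 30
python3 - <<'E'
from h import *
c=cal("wrist"); p,d=robot.grab_frame("wrist"); cv2.imwrite("pics/w1.png",p[...,::-1]); np.savez("w1.npz",p=p,d=d,r=c[1],t=c[2],K=c[0])
o=robot.get_obs(); print(o["eef_pos"])
E
```

```text
time: 2.1
eef_pos: [0.6526, -0.1103, 0.2586]
tool_rot: [-0.001, -0.002, 0.966, 0.258]
ft_force: [0.2, 0.9, -0.1]
grip_width: 0.999
grasp_force: 0.0
shift [ 0.05 -2.79  7.11] turn [-0.1  0.1 -0.2] t 2.1 grip 0.999 F [ 0.2  0.9 -0.1] q [-0.45  0.66  1.22  0.47  1.51 -2.11]
[ 0.6517606  -0.10858107  0.25891515]
```

View pics/w1.png

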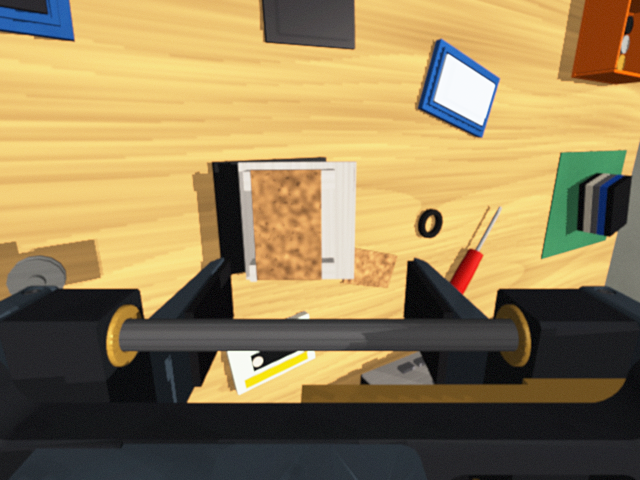

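The wrist view shows the board squarely on the ribs at u 252–322, v 168–281, with the fingers left and right (tips near u 230 and 410). I'll refine the board pose from this depth image.

Run:
```python
from h import *
f=np.load("w1.npz"); p,d=f["p"],f["d"]; X=cloud("w",d,(f["K"],f["r"],f["t"])); h=cv2.cvtColor(p,cv2.COLOR_RGB2HSV)
w=np.zeros((480,640),bool); w[160:292,240:335]=1
m=w&(h[...,0]<20)&(h[...,1]>110)&(h[...,2]<230)&(X[...,2]>.035)&(X[...,2]<.1)&(d>.05)
m=cv2.morphologyEx(m.astype(np.uint8),cv2.MORPH_CLOSE,np.ones((5,5)));m=cv2.morphologyEx(m,2,np.ones((5,5)))>0
P=X[m]
for _ in range(4):
    c=P.mean(0); S,Vt=np.linalg.svd(P-c,full_matrices=False)[1:]; n=Vt[2]*np.sign(Vt[2,2]); e=abs((P-c)@n); P=P[e<max(.003,2.5*np.median(e))]
y=np.array([-n[1],n[0],0]);y/=np.linalg.norm(y);x=np.cross(y,n)
q=np.c_[(P-c)@x,(P-c)@y].astype(np.float32)*1000; r=cv2.minAreaRect(q)
print(len(P),n.round(3),r,(c+(r[0][0]*x+r[0][1]*y)/1000).round(4),x.round(3),y.round(3),"tilt",np.degrees(np.arccos(n[2])))
```

```text
7347 [ 0.007 -0.5    0.866] ((0.35233306884765625, 2.5925369262695312), (99.63787078857422, 58.65769958496094), 89.56978607177734) [ 0.6519 -0.031   0.0654] [ 0.012 -0.866 -0.5  ] [1.    0.014 0.   ] tilt 29.998024303125636
```

```bash
python3 -m creep '[[0,-2.7,3,0,0,0,1],[0,-2.7,5,0,0,0,1],[0,-2.7,7,0,0,0,1],[0,-2.7,7,0,0,0,1],[0,-2.7,7,0,0,0,1],[0,-2.7,7,0,0,0,1]]'; python3 plan.py .6525 -.065 .124 90.6 30
```

```text
time: 2.65
eef_pos: [0.6518, -0.096, 0.187]
tool_rot: [-0.001, -0.003, 0.966, 0.258]
ft_force: [0.5, -0.5, -0.4]
grip_width: 1.003
grasp_force: 0.0
shift [-0.09 -0.45  7.01] turn [-0.1  0.1 -0.2] t 2.65 grip 1.003 F [ 0.5 -0.5 -0.4] q [-0.43  0.73  1.3   0.48  1.37 -2.17]
```

```bash
python3 -m creep '[[-0.1,-0.4,2,0,0,0,1],[-0.1,-0.4,4,0,0,0,1],[-0.1,-0.4,5.5,0,0,0,1],[-0.1,-0.4,6.5,0,0,0,1],[-0.1,-0.4,7,0,0,0,1],[-0.1,-0.4,7,0,0,0,1],[-0.1,-0.4,7,0,0,0,1]]'; python3 plan.py .6525 -.065 .124 90.6 30
python3 -c "
from h import *
p,d=robot.grab_frame('wrist'); cv2.imwrite('pics/w2.png',p[...,::-1])"
```

```text
time: 3.23
eef_pos: [0.6529, -0.0652, 0.1239]
tool_rot: [-0.0, -0.003, 0.966, 0.258]
ft_force: [0.5, -0.3, 0.6]
grip_width: 1.001
grasp_force: 0.0
shift [0.04 0.02 0.  ] turn [-0.1  0.2 -0.2] t 3.23 grip 1.001 F [ 0.5 -0.3  0.6] q [-0.39  0.8   1.36  0.51  1.24 -2.2 ]
```

View pics/w2.png

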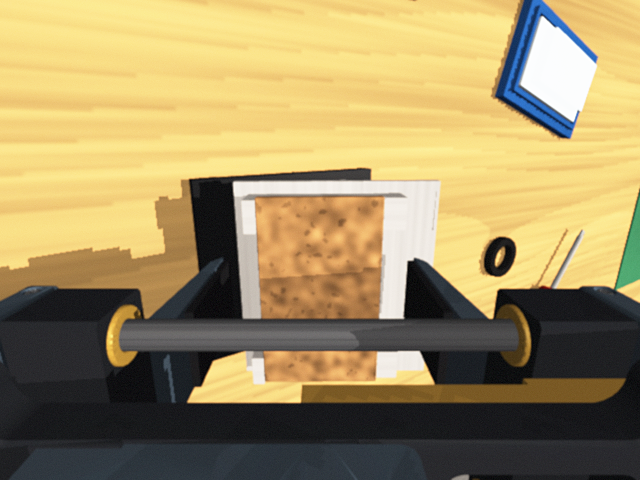

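The board (u 257–382, v 197–380) is centred between the fingers (u 222 and 415), so I'll close on it.

```bash
python3 -m creep '[[0,0,0,0,0,0,0.2],[0,0,0,0,0,0,0.2],[0,0,0,0,0,0,0.1],[0,0,0,0,0,0,0.1],[0,0,0,0,0,0,0],[0,0,0,0,0,0,-0.2],[0,0,0,0,0,0,-0.5],[0,0,0,0,0,0,-1]]';python3 -m creep '[[0,0,0,0,0,0,-1],[0,0,0,0,0,0,-1],[0,0,0,0,0,0,-1],[0,0,0,0,0,0,-1]]'
```

```text
time: 3.95
eef_pos: [0.6525, -0.0643, 0.1234]
tool_rot: [-0.001, -0.003, 0.966, 0.259]
ft_force: [0.4, 4.7, 6.6]
grip_width: 0.653
grasp_force: 30.0
time: 4.28
eef_pos: [0.6525, -0.0643, 0.1234]
tool_rot: [-0.001, -0.003, 0.966, 0.259]
ft_force: [-0.3, 3.8, 5.3]
grip_width: 0.653
grasp_force: 30.0
```

```bash
python3 -m creep '[[0,0,-1,0,0,0,-1],[0,0,-3,0,0,0,-1],[0,0,-5,0,0,0,-1],[0,0,-7,0,0,0,-1],[0,0,-9,0,0,0,-1],[0,0,-11,0,0,0,-1],[0,0,-12,0,0,0,-1],[0,0,-12,0,0,0,-1]]'; python3 plan.py .465 -.232 .22 -2.1 0
```

```text
time: 4.95
eef_pos: [0.6535, -0.1262, 0.2289]
tool_rot: [0.001, -0.003, 0.966, 0.257]
ft_force: [-0.1, 0.7, -0.9]
grip_width: 0.651
grasp_force: 30.0
shift [18.91 -9.51 -4.49] turn [ 23.2 -23.9  90.1] t 4.95 grip 0.651 F [-0.1  0.7 -0.9] q [-0.47  0.7   1.23  0.46  1.47 -2.15]
```

```bash
python3 -m creep '[[18.9,-9.5,-4.5,23.2,-23.9,90.1,-1],[18.9,-9.5,-4.5,23.2,-23.9,90.1,-1],[18.9,-9.5,-4.5,23.2,-23.9,90.1,-1],[18.9,-9.5,-4.5,23.2,-23.9,90.1,-1],[18.9,-9.5,-4.5,23.2,-23.9,90.1,-1],[18.9,-9.5,-4.5,23.2,-23.9,90.1,-1],[18.9,-9.5,-4.5,23.2,-23.9,90.1,-1],[18.9,-9.5,-4.5,23.2,-23.9,90.1,-1]]'; python3 plan.py .465 -.232 .22 -2.1 0
```

```text
time: 5.62
eef_pos: [0.4633, -0.2308, 0.2179]
tool_rot: [-0.002, 0.466, 0.877, 0.114]
ft_force: [0.3, 0.4, 0.2]
grip_width: 0.65
grasp_force: 30.0
shift [-0.18  0.11 -0.21] turn [ 9.1 -9.7 36. ] t 5.62 grip 0.65 F [0.3 0.4 0.2] q [-0.7   0.45  1.7   0.26  1.06 -1.42]
```

```bash
python3 -m creep '[[0,0,0,9.1,-9.7,36,-1],[0,0,0,9.1,-9.7,36,-1],[0,0,0,9.1,-9.7,36,-1],[0,0,0,9.1,-9.7,36,-1],[0,0,0,9.1,-9.7,36,-1],[0,0,0,9.1,-9.7,36,-1],[0,0,0,9.1,-9.7,36,-1],[0,0,0,9.1,-9.7,36,-1]]'; python3 plan.py .465 -.232 .14 -2.1 0
python3 - <<'E'
from h import *
o=robot.get_obs()
for n in("top","wrist"):
    c=cal(n); p,d=robot.grab_frame(n); cv2.imwrite(f"pics/{n}3.png",p[...,::-1]); np.savez(f"{n}3.npz",p=p,d=d,r=c[1],t=c[2],K=c[0],pos=o["eef_pos"],q=o["tool_rot"])
E
```

```text
time: 6.28
eef_pos: [0.4644, -0.23, 0.2179]
tool_rot: [-0.0, 0.716, 0.698, 0.001]
ft_force: [-0.3, 0.5, 0.4]
grip_width: 0.656
grasp_force: 30.0
shift [-0.22  0.06  7.79] turn [ 0.1 -0.1  0.6] t 6.28 grip 0.656 F [-0.3  0.5  0.4] q [-0.58  0.44  1.7   0.    1.01 -0.55]
```

View pics/wrist3.png

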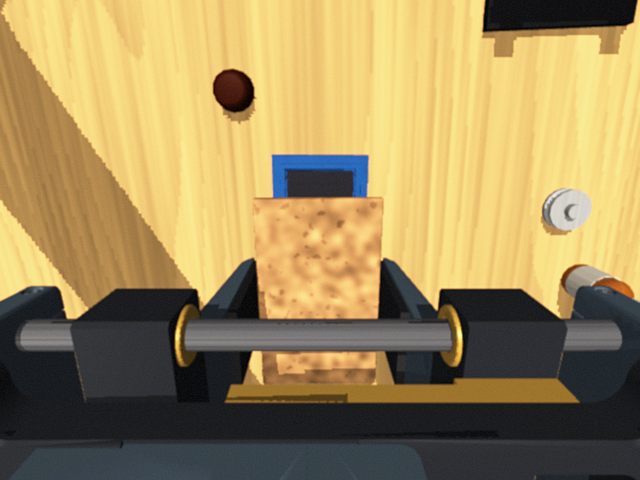

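The board is held squarely; its far edge runs (254,198)–(382,198), and behind it the tray's far edge runs (272,156)–(368,156). I'll cast those onto their planes.

Run:
```python
from h import *
f=np.load("wrist3.npz"); c=(f["K"],f["r"],f["t"]); p=f["p"]; d=f["d"]; X=cloud("w",d,c); h=cv2.cvtColor(p,cv2.COLOR_RGB2HSV)
print("tcp",f["pos"])
cork=(h[...,0]<20)&(h[...,1]>70)&(X[...,2]>.1)&(X[...,2]<.19)&(d>.05); cork[:, :230]=0;cork[:,410:]=0;cork[315:]=0
P=X[cork&(np.mgrid[:480,:640][0]>205)]; cc=P.mean(0); n=np.linalg.svd(P-cc,full_matrices=False)[2][2]; n*=np.sign(n[2]); z=np.median(P[:,2]); print("cork z",z,"n",n.round(3))
# far edge subpixel-ish: first cork row per column
cols=np.arange(265,375); rows=np.array([np.argmax(cork[:,u]) for u in cols]); E=onplane("w",np.c_[cols,rows-.5],z,c)
k=np.polyfit(E[:,0],E[:,1],1); print("far edge y at mid",np.median(E[:,1]),"edge angle",np.degrees(np.arctan(k[0])))
vs=np.arange(205,250); L=[np.argmax(cork[v])-.5 for v in vs]; Rr=[639-np.argmax(cork[v][::-1])+.5 for v in vs]
a=onplane("w",np.c_[L,vs],z,c);b=onplane("w",np.c_[Rr,vs],z,c); print("x sides",np.median(a[:,0]),np.median(b[:,0]),"mid",(np.median(a[:,0])+np.median(b[:,0]))/2,"w",abs(np.median(a[:,0]-b[:,0])),"side slopes",[np.degrees(np.arctan(np.polyfit(e[:,1],e[:,0],1)[0])) for e in(a,b)])
B=(h[...,0]>100)&(h[...,0]<130)&(h[...,1]>150); B[:, :262]=0;B[:,378:]=0;B[200:]=0
cols=np.arange(278,362); rows=np.array([np.argmax(B[:,u]) for u in cols]); E=onplane("w",np.c_[cols,rows-.5],.011,c)
print("tray far y at mid",np.median(E[:,1]),"ang",np.degrees(np.arctan(np.polyfit(E[:,0],E[:,1],1)[0])))
vs=np.arange(160,192);a=onplane("w",np.c_[[np.argmax(B[v])-.5 for v in vs],vs],.011,c);b=onplane("w",np.c_[[639-np.argmax(B[v][::-1])+.5 for v in vs],vs],.011,c)
print("tray x",np.median(a[:,0]),np.median(b[:,0]),"mid",np.median(a[:,0]+b[:,0])/2,"w",abs(np.median(a[:,0]-b[:,0])),"at y",a[:,1].mean())
```

```text
tcp [ 0.46435645 -0.22997947  0.21791824]
cork z 0.151451765382759 n [ 0.    -0.004  1.   ]
far edge y at mid -0.17888612180744518 edge angle -1.4028962213978915
x sides 0.43542779669449827 0.4950573607481293 mid 0.4652425787213138 w 0.05959330941671559 side slopes [np.float64(4.361800875057865), np.float64(0.5522291764816721)]
tray far y at mid -0.16789893378519227 ang -1.5392294093453436
tray x 0.42734515914956606 0.5064310310306531 mid 0.4668117979316594 w 0.07901541619415228 at y -0.1834101328914755
```

```bash
python3 -m creep '[[-0.25,0.05,3,0,0,0.3,-1],[-0.25,0.05,6,0,0,0.3,-1],[-0.25,0.05,8.5,0,0,0.3,-1],[-0.25,0.05,10.5,0,0,0.3,-1],[-0.25,0.05,11.5,0,0,0.3,-1],[-0.25,0.05,11.8,0,0,0.3,-1],[-0.25,0.05,11.8,0,0,0.3,-1],[-0.25,0.05,11.8,0,0,0.3,-1]]'; python3 plan.py .465 -.2325 .0935 -1.8 0
```

```text
time: 7.05
eef_pos: [0.4654, -0.2334, 0.1014]
tool_rot: [0.001, 0.719, 0.695, 0.001]
ft_force: [0.2, 0.3, -0.3]
grip_width: 0.652
grasp_force: 30.0
shift [ 0.09 -0.05  0.79] turn [ 0.2 -0.  -0.2] t 7.05 grip 0.652 F [ 0.2  0.3 -0.3] q [-0.58  0.62  1.79  0.    0.73 -0.55]
```

```bash
python3 -m creep '[[0.05,0,0.3,0,0,0,-1],[0.05,0,0.6,0,0,0,-1],[0.05,0,0.7,0,0,0,-1],[0.05,0,0.75,0,0,0,-1],[0.05,0,0.8,0,0,0,-1],[0.05,0,0.8,0,0,0,-1],[0.05,0,0.8,0,0,0,-1]]'; python3 -m creep '[[0,0,0.05,0,0,0,-1],[0,0,0.1,0,0,0,-1],[0,0,0.1,0,0,0,-1],[0,0,0.1,0,0,0,-1]]'; python3 plan.py .465 -.2325 .0925 -1.8 0
```

```text
time: 7.63
eef_pos: [0.4651, -0.2326, 0.0927]
tool_rot: [0.0, 0.719, 0.695, 0.001]
ft_force: [0.1, -0.4, -0.3]
grip_width: 0.655
grasp_force: 30.0
time: 7.97
eef_pos: [0.4652, -0.2326, 0.0923]
tool_rot: [0.0, 0.719, 0.695, 0.001]
ft_force: [-2.0, 0.8, 17.1]
grip_width: 0.651
grasp_force: 30.0
shift [ 0.01 -0.02 -0.02] turn [ 0.1 -0.  -0.2] t 7.97 grip 0.651 F [-2.   0.8 17.1] q [-0.58  0.64  1.8   0.    0.71 -0.55]
```

```bash
python3 -m creep '[[0,0,-0.05,0,0,0,-1],[0,0,-0.05,0,0,0,0.4],[0,0,-0.05,0,0,0,0.5],[0,0,-0.05,0,0,0,0.7],[0,0,-0.05,0,0,0,1],[0,0,-0.05,0,0,0,1],[0,0,-0.05,0,0,0,1],[0,0,-0.05,0,0,0,1]]'; python3 -m creep '[[0,0,-1,0,0,0,1],[0,0,-3,0,0,0,1],[0,0,-6,0,0,0,1],[0,0,-10,0,0,0,1],[0,0,-12,0,0,0,1],[0,0,-12,0,0,0,1],[0,0,-12,0,0,0,1]]'
python3 plan.py .461 .026 .20 2.9 0
```

```text
time: 8.63
eef_pos: [0.4652, -0.2326, 0.0921]
tool_rot: [0.0, 0.719, 0.695, 0.001]
ft_force: [0.1, -0.0, 0.3]
grip_width: 0.995
grasp_force: 0.0
time: 9.22
eef_pos: [0.4653, -0.2329, 0.2139]
tool_rot: [0.002, 0.719, 0.695, 0.001]
ft_force: [0.9, 0.1, -0.5]
grip_width: 1.0
grasp_force: 0.0
shift [25.86 -1.33  1.37] turn [ 0.3  0.  -4.9] t 9.22 grip 1.0 F [ 0.9  0.1 -0.5] q [-0.58  0.44  1.7   0.    0.99 -0.55]
```

```bash
python3 -m creep '[[25.9,-1.3,1.4,0,0,-4.9,1],[25.9,-1.3,1.4,0,0,-4.9,1],[25.9,-1.3,1.4,0,0,-4.9,1],[25.9,-1.3,1.4,0,0,-4.9,1],[25.9,-1.3,1.4,0,0,-4.9,1],[25.9,-1.3,1.4,0,0,-4.9,1],[25.9,-1.3,1.4,0,0,-4.9,1],[25.9,-1.3,1.4,0,0,-4.9,1]]'; python3 plan.py .461 .026 .20 2.9 0
python3 - <<'E'
from h import *
o=robot.get_obs()
for n in("top","wrist"):
    c=cal(n); p,d=robot.grab_frame(n); np.savez(f"{n}4.npz",p=p,d=d,r=c[1],t=c[2],K=c[0],pos=o["eef_pos"])
    cv2.imwrite(f"pics/{n}4.png",p[...,::-1])
E
```

```text
time: 9.88
eef_pos: [0.4598, 0.0293, 0.1976]
tool_rot: [-0.001, 0.687, 0.726, 0.0]
ft_force: [-0.1, -0.7, 0.9]
grip_width: 1.0
grasp_force: 0.0
shift [-0.33  0.1  -0.25] turn [-0.  -0.1  0.2] t 9.88 grip 1.0 F [-0.1 -0.7  0.9] q [-0.07  0.4   1.85  0.    0.89 -0.12]
```

View pics/wrist4.png

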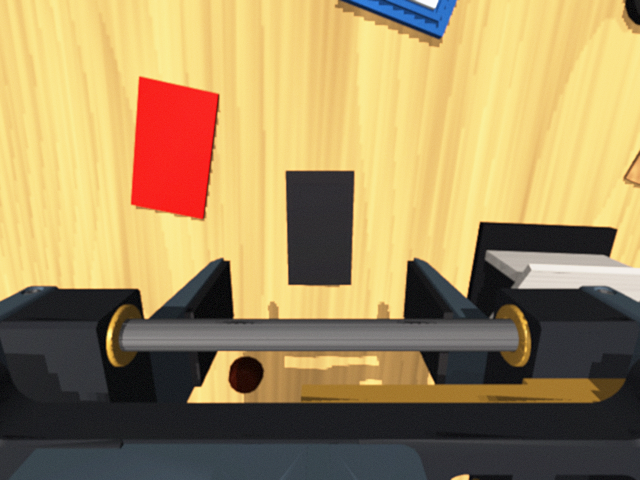

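View pics/top4.png

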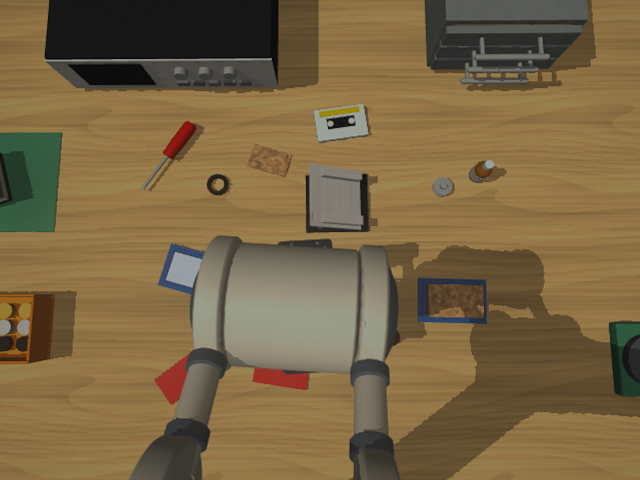

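The wrist view shows the loose window at u 286–354, v 170–285, between the fingers. The top view shows the cork board in tray A at (455,300). I'll measure both.

Run:
```python
from h import *
def go(nm,f,m,z,w=None):
    c=max(cv2.findContours(m.astype(np.uint8),0,2)[0],key=cv2.contourArea)[:,0]
    W=onplane(nm,c,z,(f["K"],f["r"],f["t"])); r=cv2.minAreaRect((W[:,:2]*1000).astype(np.float32)); bx=cv2.boxPoints(r); l=max((bx[1]-bx[0],bx[2]-bx[1]),key=np.linalg.norm)
    print(nm,np.round(r[0],1),np.round(r[1],1),"yaw",np.degrees(np.arctan2(l[1],l[0])).round(1)%180)
f=np.load("wrist4.npz"); p=f["p"]; h=cv2.cvtColor(p,cv2.COLOR_RGB2HSV); X=cloud("w",f["d"],(f["K"],f["r"],f["t"]))
w=np.zeros((480,640),bool); w[150:300,270:370]=1; dk=w&(h[...,2]<80)
print(f["pos"]); go("flange",f,dk,.004); go("lens",f,dk&(X[...,2]>.0095),.013); print(np.median(X[dk][:,2]))
f=np.load("top4.npz"); p=f["p"]; h=cv2.cvtColor(p,cv2.COLOR_RGB2HSV); X=cloud("t",f["d"],(f["K"],f["r"],f["t"]))
w=np.zeros((480,640),bool); w[270:330,405:500]=1
m=w&(h[...,0]<25)&(h[...,1]>60)&(X[...,2]>.016); m=cv2.morphologyEx(m.astype(np.uint8),2,np.ones((3,3)));m=cv2.morphologyEx(m,3,np.ones((3,3)))
go("board",f,m,.026); P=X[m>0]; print(np.median(P[:,2]),[np.median(P[P[:,1]<-.23][:,2]),np.median(P[P[:,1]>-.23][:,2])])
B=w&(h[...,0]>100)&(h[...,0]<130)&(h[...,1]>110); go("trayA",f,B,.011)
```

```text
[0.45978219 0.02927482 0.19755434]
flange [461.1  28.9] [53.9 97.6] yaw 93.0
lens [461.3  29.9] [43.9 78.7] yaw 93.1
0.012186371816881234
board [ 465.3 -234.7] [98.7 59.2] yaw 88.3
0.026413122577572286 [np.float64(0.02642712823297766), np.float64(0.026413070121631726)]
trayA [ 464.9 -231.7] [122.7  79.3] yaw 88.1
```

```bash
python3 plan.py .461 .029 .084 3.0 0; python3 -m creep '[[0,0.1,3,0,0,0,1],[0,0.1,6,0,0,0,1],[0,0.1,9,0,0,0,1],[0,0.1,10.5,0,0,0,1],[0,0.1,11,0,0,0,1],[0,0.1,11.2,0,0,0,1],[0,0.1,11.2,0,0,0,1],[0,0.1,11.2,0,0,0,1]]'; python3 plan.py .461 .029 .084 3.0 0
```

```text
shift [ 0.22  0.05 11.39] turn [ 0.  -0.1  0. ] t 9.98 grip 1.002 F [ 0.4 -0.4  0.6] q [-0.07  0.4   1.85  0.    0.89 -0.13]
time: 10.65
eef_pos: [0.4625, 0.0263, 0.0872]
tool_rot: [0.001, 0.689, 0.725, 0.001]
ft_force: [-0.1, 0.2, 0.5]
grip_width: 1.001
grasp_force: 0.0
shift [ 0.28 -0.14  0.32] turn [ 0.2 -0.  -0.1] t 10.65 grip 1.001 F [-0.1  0.2  0.5] q [-0.07  0.61  1.94  0.    0.59 -0.13]
```

```bash
python3 -m creep '[[0.15,-0.1,0.15,0,0,0,1],[0.15,-0.1,0.3,0,0,0,1],[0.15,-0.1,0.3,0,0,0,1],[0.15,-0.1,0.3,0,0,0,0],[0.15,-0.1,0.3,0,0,0,-0.1],[0.15,-0.1,0.3,0,0,0,-0.2],[0.15,-0.1,0.3,0,0,0,-1],[0.15,-0.1,0.3,0,0,0,-1]]'; python3 -m creep '[[0,0,0,0,0,0,-1],[0,0,0,0,0,0,-1],[0,0,0,0,0,0,-1],[0,0,0,0,0,0,-1]]'
```

```text
time: 11.32
eef_pos: [0.461, 0.0282, 0.0834]
tool_rot: [0.0, 0.689, 0.725, 0.001]
ft_force: [-1.4, -0.2, 0.1]
grip_width: 0.665
grasp_force: 0.0
time: 11.65
eef_pos: [0.461, 0.0282, 0.0834]
tool_rot: [0.0, 0.689, 0.725, 0.001]
ft_force: [-1.2, -0.4, -0.7]
grip_width: 0.481
grasp_force: 30.0
```

```bash
python3 -m creep '[[0,0,-1,0,0,0,-1],[0,0,-3,0,0,0,-1],[0,0,-6,0,0,0,-1],[0,0,-9,0,0,0,-1],[0,0,-12,0,0,0,-1],[0,0,-13,0,0,0,-1],[0,0,-13,0,0,0,-1]]'; python3 plan.py .465 -.231 .21 -1.8 0
```

```text
time: 12.23
eef_pos: [0.4618, 0.028, 0.2158]
tool_rot: [0.002, 0.689, 0.725, 0.002]
ft_force: [0.9, 0.7, -1.1]
grip_width: 0.479
grasp_force: 30.0
shift [-25.89  -1.01   0.56] turn [ 0.4 -0.   4.7] t 12.23 grip 0.479 F [ 0.9  0.7 -1.1] q [-0.07  0.37  1.83  0.    0.93 -0.12]
```

```bash
python3 -m creep '[[-3,-0.1,0.5,0,0,4.7,-1],[-7,-0.3,0.5,0,0,4.7,-1],[-11,-0.5,0.5,0,0,4.7,-1],[-15,-0.7,0.5,0,0,4.7,-1],[-19,-0.8,0.5,0,0,4.7,-1],[-23,-0.9,0.5,0,0,4.7,-1],[-25.9,-1,0.5,0,0,4.7,-1],[-25.9,-1,0.5,0,0,4.7,-1]]'; python3 -m creep '[[0,0,0,0,0,0,-1],[0,0,0,0,0,0,-1],[0,0,0,0,0,0,-1],[0,0,0,0,0,0,-1]]'
python3 - <<'E'
from h import *
p,d=robot.grab_frame("wrist"); c=cal("wrist"); o=robot.get_obs(); np.savez("w5.npz",p=p,d=d,r=c[1],t=c[2],K=c[0]); cv2.imwrite("pics/w5.png",p[...,::-1])
print(o["eef_pos"],o["tool_rot"],o["time"])
E
python3 plan.py .465 -.231 .11 -1.8 0
```

```text
time: 12.9
eef_pos: [0.4641, -0.236, 0.207]
tool_rot: [0.001, 0.719, 0.695, 0.001]
ft_force: [-0.3, 0.8, -0.3]
grip_width: 0.478
grasp_force: 30.0
time: 13.23
eef_pos: [0.4639, -0.2299, 0.2078]
tool_rot: [-0.0, 0.717, 0.697, 0.001]
ft_force: [-0.5, 0.3, -1.3]
grip_width: 0.479
grasp_force: 30.0
[ 0.46398242 -0.23003967  0.20795089] [-3.22917014e-05  7.17466696e-01  6.96592119e-01  9.79142292e-04] 13.2833
shift [-0.11  0.09  9.8 ] turn [ 0.1 -0.1  0.1] t 13.28 grip 0.479 F [-0.1 -0.4 -0.1] q [-0.58  0.45  1.71  0.    0.98 -0.55]
```

View pics/w5.png

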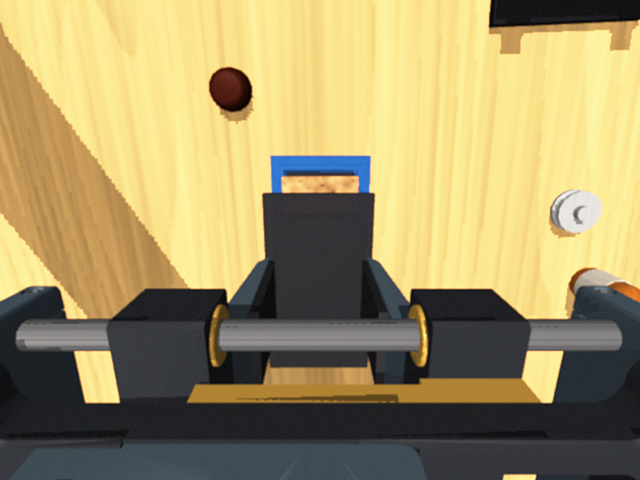

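The window is held squarely with its far edge at v≈193 (u 264–374). The cork board's far edge is at v≈176, u 281–358.

Run:
```python
from h import *
f=np.load("w5.npz"); c=(f["K"],f["r"],f["t"]); p=f["p"]; h=cv2.cvtColor(p,cv2.COLOR_RGB2HSV); X=cloud("w",f["d"],c)
cols=np.arange(290,350)
def edge(m,z,n):
    rows=np.array([np.argmax(m[:,u]) for u in cols]); E=onplane("w",np.c_[cols,rows-.5],z,c)
    print(n,np.median(rows),"y",np.median(E[:,1]).round(4),"ang",np.degrees(np.arctan(np.polyfit(E[:,0],E[:,1],1)[0])).round(1))
d=(X[...,2]>.1)&(X[...,2]<.15)&(h[...,2]<90)&(f["d"]>.05); edge(d,.1285,"flange"); print(np.median(X[d][:,2]))
k=(h[...,0]<22)&(h[...,1]>60)&(X[...,2]>.018)&(X[...,2]<.05); k[:165]=0; edge(k,.026,"board")
def sides(m,z,vs,n):
    m=m.copy(); m[:,:255]=0;m[:,385:]=0
    a=onplane("w",np.c_[[np.argmax(m[v])-.5 for v in vs],vs],z,c);b=onplane("w",np.c_[[639-np.argmax(m[v][::-1])+.5 for v in vs],vs],z,c)
    print(n,"x mid",(np.median(a[:,0]+b[:,0])/2).round(4),"w",np.median(abs(a[:,0]-b[:,0])).round(4),"y",a[:,1].mean().round(3))
sides(d,.1285,np.arange(198,212),"flange"); sides(k,.026,np.arange(180,190),"board")
```

```text
flange 194.0 y -0.1792 ang -1.5
0.13696422224471183
board 176.0 y -0.1817 ang -1.7
flange x mid 0.4653 w 0.0545 y -0.184
board x mid 0.4668 w 0.0599 y -0.188
```

```bash
python3 -m creep '[[-0.2,0.1,3,0,0,0,-1],[-0.2,0.1,5.5,0,0,0,-1],[-0.2,0.1,7.5,0,0,0,-1],[-0.2,0.1,8.7,0,0,0,-1],[-0.2,0.1,9.1,0,0,0,-1],[-0.2,0.1,9.1,0,0,0,-1],[-0.2,0.1,9.1,0,0,0,-1],[-0.2,0.1,9.1,0,0,0,-1]]'; python3 plan.py .4655 -.232 .1095 -1.8 0
```

```text
time: 13.95
eef_pos: [0.4656, -0.2331, 0.118]
tool_rot: [0.001, 0.718, 0.696, 0.001]
ft_force: [0.1, 0.0, 0.2]
grip_width: 0.478
grasp_force: 30.0
shift [ 0.11 -0.02  0.85] turn [ 0.2 -0.   0.1] t 13.95 grip 0.478 F [0.1 0.  0.2] q [-0.58  0.59  1.78  0.    0.77 -0.55]
```

```bash
python3 -m creep '[[0,0,0.3,0,0,0,-1],[0,0,0.5,0,0,0,-1],[0,0,0.65,0,0,0,-1],[0,0,0.75,0,0,0,-1],[0,0,0.8,0,0,0,-1],[0,0,0.8,0,0,0,-1],[0,0,0.8,0,0,0,-1]]'; python3 plan.py .4655 -.232 .1095 -1.8 0
```

```text
time: 14.53
eef_pos: [0.4651, -0.233, 0.1094]
tool_rot: [0.0, 0.718, 0.696, 0.001]
ft_force: [-2.0, 0.2, 6.4]
grip_width: 0.477
grasp_force: 30.0
shift [ 0.1   0.04 -0.01] turn [ 0.1 -0.1  0. ] t 14.53 grip 0.477 F [-2.   0.2  6.4] q [-0.58  0.61  1.78  0.    0.75 -0.55]
```

```bash
python3 -m creep '[[0,0,0,0,0,0,-0.1],[0,0,0,0,0,0,0.2],[0,0,0,0,0,0,0.5],[0,0,0,0,0,0,1],[0,0,0,0,0,0,1],[0,0,0,0,0,0,1],[0,0,0,0,0,0,1],[0,0,0,0,0,0,1]]'; python3 -m creep '[[0,0,-1,0,0,0,1],[0,0,-3,0,0,0,1],[0,0,-6,0,0,0,1],[0,0,-9,0,0,0,1],[0,0,-12,0,0,0,1],[0,0,-12,0,0,0,1]]'; python3 -m creep '[[4,0,0,0,0,0,1],[8,0,0,0,0,0,1],[12,0,0,0,0,0,1],[16,0,0,0,0,0,1],[20,0,0,0,0,0,1],[24,0,0,0,0,0,1],[26,0,0,0,0,0,1],[26,0,0,0,0,0,1]]';  python3 -m creep '[[0,0,0,0,0,0,1],[0,0,0,0,0,0,1],[0,0,0,0,0,0,1]]'
python3 - <<'E'
from h import *
p,d=robot.grab_frame("top"); cv2.imwrite("pics/t6.png",cv2.resize(p[240:360,380:540,::-1],(640,480),interpolation=2)); X=cloud("top",d); h=cv2.cvtColor(p,cv2.COLOR_RGB2HSV)
w=np.zeros((480,640),bool); w[265:335,405:500]=1; B=(h[...,0]>100)&(h[...,0]<130)&(h[...,1]>110)
for n,m,z in(("flange+",w&(X[...,2]>.028),.030),("lens",w&(X[...,2]>.0345),.039),("tray",w&B,.011)):
    c=max(cv2.findContours(m.astype(np.uint8),0,2)[0],key=cv2.contourArea)[:,0]; r=cv2.minAreaRect((onplane("top",c,z)[:,:2]*1000).astype(np.float32))
    print(n,np.round(r[0],1),np.round(r[1],1),round(r[2],1),np.median(X[m][:,2]).round(4))
E
```

```text
time: 15.2
eef_pos: [0.4651, -0.233, 0.1091]
tool_rot: [0.0, 0.718, 0.696, 0.001]
ft_force: [-0.1, 0.1, -0.0]
grip_width: 0.964
grasp_force: 0.0
time: 15.7
eef_pos: [0.4665, -0.2341, 0.2349]
tool_rot: [0.004, 0.718, 0.696, 0.002]
ft_force: [1.4, -0.4, 0.8]
grip_width: 1.002
grasp_force: 0.0
time: 16.37
eef_pos: [0.4725, 0.0303, 0.2299]
tool_rot: [0.0, 0.717, 0.697, 0.001]
ft_force: [0.9, -0.9, 0.1]
grip_width: 1.0
grasp_force: 0.0
time: 16.62
eef_pos: [0.473, 0.0258, 0.2296]
tool_rot: [0.0, 0.718, 0.696, 0.001]
ft_force: [1.5, -0.1, 0.3]
grip_width: 1.001
grasp_force: 0.0
flange+ [ 465.7 -234.7] [100.6  59.1] 88.5 0.0388
lens [ 465.6 -234. ] [81.1 43.9] 88.2 0.0398
tray [ 465.  -231.7] [122.7  79.3] 88.1 0.0091
```

View pics/t6.png

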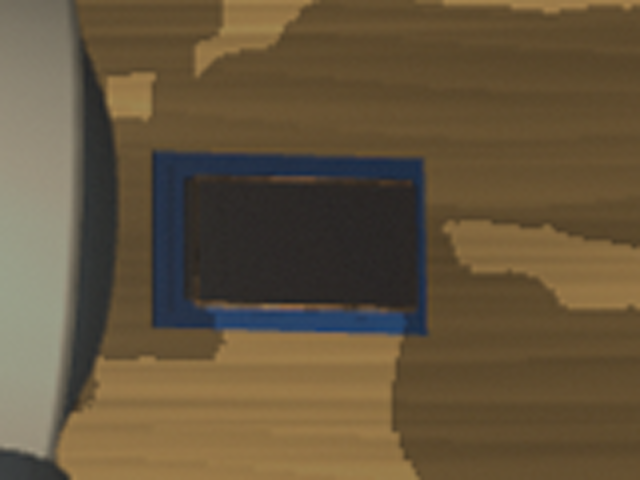

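The enlarged top crop shows the window lying flat over the cork in the tray. The layers are within about 3 mm of centre, the yaw agrees, and the lens top is at 39 mm as it should be. Handing in.

```bash
python3 -c "
from bench import robot
print(robot.close_job())"
```

```text
the job is handed in; nothing more can be done
None
```

I laid the cork board on the smoke window in its tray and the second smoke window on the board, both within about 3 mm of centre by the top camera, released both, and handed the job in after about 17 s; no verdict was returned.

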